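Lengthen the loupe stand by one hole and set the loupe in it

ROBOT

A 6-joint arm with a two-finger parallel gripper is mounted at the origin on a cart in front of the work surface, level with it; the furniture and walls round the work are solid. World frame = base frame: x ahead of the robot, y to its left, z up, the work surface at z = 0. Lengths are in mm, angles in rad, forces in N, time in s.
With the tool pointing down it reaches from about 400 to 825 mm from the base axis. Payload 7 kg.
Tool frame: the origin (TCP) lies on the centre line of the jaws, within the pads' length; the fingertips stand 19 mm ahead of it and the grasp point (between the pads) is the TCP (env.nose_length is the distance from the TCP to the fingertips, in mm); z points along the fingers, y is the line along which they close (so a half turn about z gives the same grasp; the last joint's range is limited). The gripper opens to 88 mm and grips with 3 to 60 N. Pads are 19 mm wide; open, the fingers measure 130 mm over their backs; the gripper's body (78 mm by 193 mm) begins 47 mm behind the grasp point.
Start: joints at [-0.837, 0.359, 0.012, 0, -1.224, -0.288], TCP at [291.018, -609.019, 245.561] pointing down, gripper open.
Joint ranges: [-3.07, 3.07], [-1.43, 2.12], [-1.02, 1.25], [-3.03, 1.67], [-3.05, -0], [-3.03, 3.03]. Speed limits (rad/s): [2.39, 2.39, 3.01, 3.14, 3.14, 3.14].

INTERFACE

Orientations are given as a 3x3 rotation matrix whose columns are the frame's x, y, z axes.
In Python, from workcell import monitor, capture, calibration, env gives the robot as it stands.
- The arm moves only by the tool apply_moves, never from a script. Its argument "rows" is a list of rows, each a list of 7 numbers: the closure, from -1 (fully open) to 1 (shut), so that 0 is half open, then the shift along the world's x, y, z in mm, then the turn, a rotation vector about the world's x, y, z in rad. A call has 1 to 12 rows; each row is the pose to reach, as a shift and turn from the pose commanded when the call began; what a row does not reach only later rows make up. A row lasts 1/10 s, in which the tool goes at most 50 mm and 8.59 degrees, less where a joint would pass 70% of its speed; a pose out of reach is approached as far as the arm can. A call with a gripper value outside its range is refused whole. The fingers move at their own pace and stop on an object; "force" is the grip in N (left out, the last holds). Time passes only in rows, so rows that repeat a pose let the fingers close. It gives the time, the measured TCP pose, the force, the opening and the grip force at its end, in the units of the state.
- monitor.state(): the state, without advancing time (a new reading comes with each control period).
- capture(name): name is "scene" or "top" or "wrist"; returns the picture (400x640x3 uint8, red, green, blue); there is no depth.
- calibration(name): a dict with "fx", "fy", "cx", "cy" (pixels), "cam_to_world" (4x4, takes a point from camera to world coordinates). Camera axes: x right, y down, z forward; pixel columns grow to the right and rows downward; lengths in mm; the calibration is good to about 2 mm. A picture is of the moment at which its call begins: read the wrist's pose just before it. calibration takes no time and is no camera call; for the wrist camera it gives the pose at the moment of the call.
- env.finish_job(): hands the job in; it is judged then, once.
The state is a dict: "clock": time; "qpos": joint angles; "qd": joint speeds; "effort": joint torques, N m; "tcp_pos": TCP position; "ee_rot": TCP orientation; "ft_force": force on the tool from outside, world axes, zero at the start; "wrist_torque": the same for the moment, N m; "gripper_width": finger opening in mm; "grasp_force": force on a finger pad.
Only numpy, scipy, OpenCV 4.12 (cv2) and the standard library are available. Lean on these libraries where they do the work, as an engineer would, in place of code of your own. Each camera call takes 0.05 s, during which the arm holds its last target. There are 200 camera calls.

TASK

Lengthen the arm of the telescopic loupe stand by one hole: press its sprung button down, slide the arm out and let the button pop up fully into the next hole (not the one after), without ever forcing the button hard against the edges of its holes. Then stand the loupe in the cup at the end of the arm, and leave the pot, jar, vial and dish around it where they are.

Things in the scene. Friction and masses are not known exactly. Their poses are not given: they have to be found in the camera images.
- stand: loupe stand, fixed to the table: dark steel foot 70 x 156 mm, 8 mm thick, with an aluminium channel 34 mm wide on it, from y = -80 to +62 mm. Origin: on the table surface, under the channel; x across the channel, y along it; the arm slides out level along +y. The channel is closed by plates with holes, see channel_top
- channel_top (a point): point of the stand at x = 0, y = 0, z = 44 mm: level of the top of the steel plates, 4 mm thick, with a 10 mm slot along y. The first has a 15 mm long parking hole at y = -50 mm. The second, adjustable, has two 14.5 mm long holes 26 mm apart; its first hole lies 34 to 54 mm past the parking hole; it is set differently each time and not measured: find that hole by feel
- boom (a joint): how far the stand's arm (grey bar 20 x 20 mm with a cup at its end) is slid out, in m; 0 at the start, growing along the stand's +y; at the next hole it reads 0.033 to 0.055 and at the one after 0.059 to 0.081, depending on where the second plate sits. It slides with about 2 N of friction
- catch (a joint): how far the button is pressed, in m: 0 fully up, 0.007 fully down. It rides on the arm; its 12 mm long shoulder fills the hole when up and must go down 4 mm to pass under the plate. Spring: 2 N up, 4 N at 4 mm, 5.5 N fully down. Under the plate and off a hole it stays down by itself and adds about 1 N of drag; under a hole, if not held down, it springs up and the arm stops dead
- catch_top (a point): centre of the top of the button's cap, a black block 16 x 16 x 16 mm, square to the stand, on a thin stem; 68 mm above the table when up, the cap's underside then 8 mm above the plate; at x = 0, y = -50 mm of the stand at the start. The cap can be gripped by its sides from above
- cup_in (a point): centre of the floor of the black round cup at the end of the arm, 34.5 mm above the table, open upward: inside diameter 42 mm, wall 6 mm thick and 8 mm high. At x = 0, y = +112 mm of the stand at the start, it moves with the arm
- loupe: black eye loupe, a plain barrel 34 mm in diameter and 30 mm high, standing on its wide mouth, loose, 50 g; origin at the centre of its underside, z up
- frost_pot: round white lidded pot, 50 mm in diameter, 38 mm high, loose; origin under its centre. To be left alone
- cream_jar: white jar, 48 mm in diameter, 46 mm high, loose; origin under its centre. To be left alone
- glass_vial: small glass vial, 24 mm in diameter, 44 mm high, loose; origin under its centre. To be left alone
- paste_dish: shallow glass dish of paste, 51 mm in diameter, 15 mm high, loose; origin under its centre. To be left alone
There are look-alikes about, which are no part of the job. What is shaped like the loupe but red is not meant.

How it is judged (in metres and radians):
On the way, in this order (a step that is already met when the one before it is completed fails the run):
1. the button is pressed and the arm slid out past the parking hole (value of joint catch above 0.003 m and value of joint boom above 0.008 m), for 0.05 s.
2. the button has popped up into the next hole (value of joint catch below 0.001 m and value of joint boom between 0.03 and 0.057 m), for 0.2 s.
3. the loupe stands in the cup (horizontal distance between loupe and cup_in below 0.006 m and z of loupe in the frame of cup_in below 0.003 m and angle between loupe's own z axis and vertical below 0.1 rad), for 0.2 s.
At the end, for the whole second after the job is handed in: The button is fully up (within 1 mm) in the next hole (arm out by 30 to 57 mm), and the loupe stands still and upright on the floor of the cup (within 6 mm of its centre, 3 mm in height) (all of step 2 and all of step 3 and linear speed of loupe below 0.02 m/s); the robot touches nothing.
It fails at once if the button is forced against the edge of a hole with more than 25 N (contact force between shoulder and anything else above 25 N).
It fails at once if the loupe is tipped over (angle between loupe's own z axis and vertical above 0.7 rad).
It fails at once if a bystander is moved by more than 20 mm (distance of any of frost_pot, cream_jar, glass_vial, paste_dish from where it was at the start of the episode above 0.02 m).
It also fails if it takes over 58 s, if anything falls off the work surface, if the arm or the gripper's body presses on something with over 40 N, if the wrist force passes 120 N, or if a joint passes its speed limit or range.

## Working session

There is one attempt and no reset: what is moved stays moved. The work goes in short steps, Python scripts to look and compute and a tool call to move; the robot and the scene stay as the last step left them, time stands still between calls to the robot, and variables do not carry over. Pictures are saved under pics/ and viewed, at most 10 in all, crops included, and the job is handed in when it is done.

Besides the shell and the picture viewer there is one more tool, called as name([rows], argument=value, ...), one row to a line, values as JSON. apply_moves: Moves the arm, as the interface text tells. Its arguments: {"type":"object","properties":{"rows":{"type":"array"},"force":{"type":"number"}},"required":["rows"]}

```bash
mkdir -p pics; cat > h.py <<'E'
import numpy as np, cv2
from workcell import monitor, capture, calibration, env
def ray(cal,u,v):
    T=np.array(cal["cam_to_world"]);d=np.array([(u-cal["cx"])/cal["fx"],(v-cal["cy"])/cal["fy"],1.])
    return T[:3,3],T[:3,:3]@d
def onplane(cal,u,v,z):
    o,d=ray(cal,u,v);return o+d*(z-o[2])/d[2]
def proj(cal,p):
    T=np.array(cal["cam_to_world"]);c=T[:3,:3].T@(np.array(p)-T[:3,3])
    return cal["fx"]*c[0]/c[2]+cal["cx"],cal["fy"]*c[1]/c[2]+cal["cy"]
def save(n,im): cv2.imwrite(f"pics/{n}.png",cv2.cvtColor(im,cv2.COLOR_RGB2BGR))
E
python3 - <<'E'
from h import *
np.set_printoptions(precision=4,suppress=True)
for n in("scene","top"):
    im=capture(n);save(n,im);np.save(n+".npy",im);c=calibration(n);print(n,c)
s=monitor.state();print(s["tcp_pos"],s["ee_rot"],s["clock"],s["ft_force"])
E
```

```text
scene {'fx': 386.5074183508473, 'fy': 386.5074183508473, 'cx': 320.6477197156173, 'cy': 200.11118700277035, 'cam_to_world': array([[ -0.7188,  -0.3303,   0.6117, -24.8546],
       [ -0.6951,   0.3263,  -0.6406, 607.245 ],
       [  0.012 ,  -0.8857,  -0.4641, 508.7714],
       [  0.    ,   0.    ,   0.    ,   1.    ]])}
top {'fx': 392.0638676202534, 'fy': 392.0638676202534, 'cx': 324.2992658137987, 'cy': 205.1249480639025, 'cam_to_world': array([[   0.0248,   -0.9957,    0.0889,  440.131 ],
       [  -0.9996,   -0.0233,    0.0177,    0.8602],
       [  -0.0156,   -0.0893,   -0.9959, 1373.7245],
       [   0.    ,    0.    ,    0.    ,    1.    ]])}
[ 290.836  -608.6663  244.7186] [[-0.9023 -0.4311 -0.0008]
 [-0.4311  0.9023  0.0013]
 [ 0.0002  0.0015 -1.    ]] 0.1 [-0.1864  0.4726 -0.8164]
```

View pics/top.png

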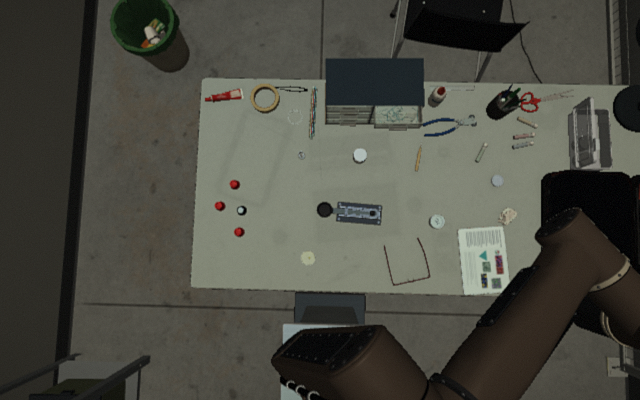

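View pics/scene.png

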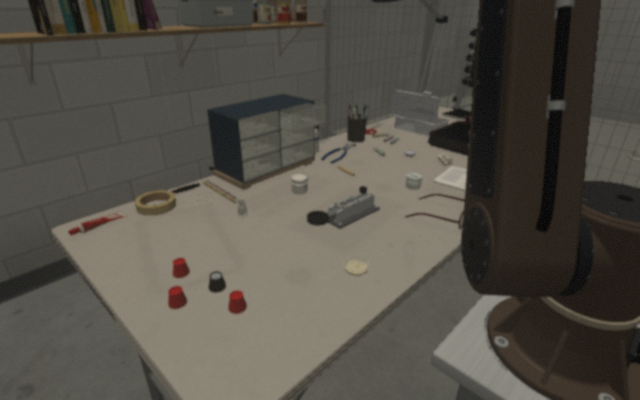

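The top view shows the stand at about (358,212), with its cup at (325,210) and button at (373,213). The black loupe is at (241,211), between three red look-alikes. The scene view agrees: button at (363,190), cup at (318,217), loupe at (217,281).

```bash
python3 - <<'E'
from h import *
c=calibration("top")
for n,u,v,z in [("cup",325,210,42),("btn",373,213,68),("loupe",241,211,30),("red1",234,185,30),("red2",220,206,30),("red3",239,232,30),("pot?",360,156,38),("jar?",437,222,46),("dish",308,258,15),("vial",301,155,44)]:
    print(n,onplane(c,u,v,z).round(0))
im=np.load("top.npy")[150:270,200:400];cr=cv2.resize(im,None,fx=4,fy=4,interpolation=cv2.INTER_CUBIC);cr=cv2.convertScaleAbs(cr,alpha=1.5)
save("crop",cr)
E
```

```text
cup [542.  22.  42.]
btn [ 534. -139.   68.]
loupe [533. 311.  30.]
red1 [623. 340.  30.]
red2 [549. 385.  30.]
red3 [461. 315.  30.]
pot? [733. -94.  38.]
jar? [ 510. -357.   46.]
dish [378.  77.  15.]
vial [730. 109.  44.]
```

View pics/crop.png

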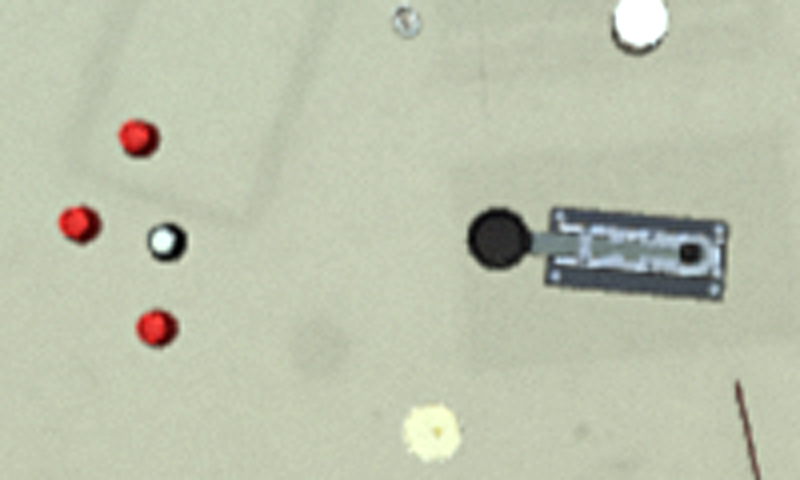

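The crop shows the arm pointing along world +y, tilted about 3° towards +x. The reds are spread around the loupe at about 75–95 mm. I'll move above the stand and turn the jaws across it.

apply_moves([
  [-1, 20, 45, 0, 0, 0, 0.1],
  [-1, 40, 90, 0, 0, 0, 0.2],
  [-1, 62, 135, 0, 0, 0, 0.3],
  [-1, 84, 182, 0, 0, 0, 0.42],
  [-1, 106, 230, 0, 0, 0, 0.54],
  [-1, 128, 278, 0, 0, 0, 0.66],
  [-1, 150, 325, 0, 0, 0, 0.78],
  [-1, 172, 372, 0, 0, 0, 0.9],
  [-1, 195, 420, 0, 0, 0, 1.02],
  [-1, 218, 460, 0, 0, 0, 1.073],
  [-1, 240, 500, 0, 0, 0, 1.073],
  [-1, 244, 510, 0, 0, 0, 1.073],
])

```text
clock: 1.3
tcp_pos: [536.6, -95.6, 245.2]
ee_rot: [[-0.049, -0.999, 0.0], [-0.999, 0.049, 0.0], [-0.0, -0.0, -1.0]]
ft_force: [-0.0, -0.1, -0.8]
gripper_width: 87.4
grasp_force: 0.0
```

```bash
python3 - <<'E'
from h import *
np.set_printoptions(precision=4,suppress=True)
s=monitor.state();c=calibration("wrist");im=capture("wrist");np.save("w1.npy",im);save("w1",im)
import pickle;pickle.dump(c,open("w1.pkl","wb"))
print(c,s["tcp_pos"],s["ee_rot"],s["clock"])
for n,p in [("btn",(534,-139,68)),("cup",(542,22,42))]: print(n,proj(c,p))
E
```

```text
{'fx': 278.974593546072, 'fy': 278.974593546072, 'cx': 326.363936254915, 'cy': 200.2282465465296, 'cam_to_world': array([[  -0.9988,    0.0463,    0.0153,  532.4989],
       [   0.0488,    0.9555,    0.2909, -174.7033],
       [  -0.0012,    0.2913,   -0.9566,  384.9457],
       [   0.    ,    0.    ,    0.    ,    1.    ]])} [536.5855 -95.5868 245.2171] [[-0.049  -0.9988  0.    ]
 [-0.9988  0.049   0.0002]
 [-0.0002 -0.     -1.    ]] 1.3
btn (np.float64(326.9078433552029), np.float64(148.50560045029857))
cup (np.float64(326.7300349644179), np.float64(264.27541663207006))
```

View pics/w1.png

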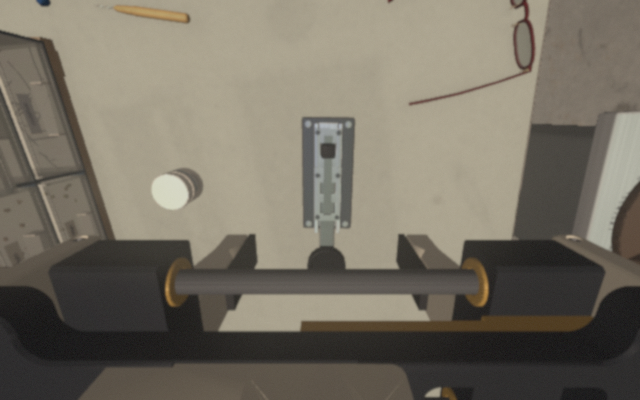

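The wrist view shows the cap at about (328,150), the foot spanning (302–355, 117–229), and the cup at (326,260). I'll measure the cap and the foot from this.

```bash
python3 - <<'E'
from h import *
import pickle
c=pickle.load(open("w1.pkl","rb"));im=np.load("w1.npy");g=cv2.cvtColor(im,cv2.COLOR_RGB2GRAY)
m=np.uint8(g<45)*255; m2=np.zeros_like(m);m2[135:170,310:346]=m[135:170,310:346]
n,l,st,ce=cv2.connectedComponentsWithStats(m2)
for i in range(1,n):
    if st[i][4]>20: print(st[i],ce[i],onplane(c,*ce[i],68))
# foot
sub=im[105:240,285:375].astype(int);bg=np.median(im[180:240,380:400].reshape(-1,3),0)
fm=np.uint8((np.abs(sub-bg).sum(2)>60))*255
cn=max(cv2.findContours(fm,0,2)[0],key=cv2.contourArea)
r=cv2.minAreaRect(cn);b=cv2.boxPoints(r)+[285,105];print(b)
P=np.array([onplane(c,*p,8) for p in b]);print(P, P.mean(0),[np.linalg.norm(P[i]-P[i-1]) for i in range(4)])
cr=im[110:270,270:390];save("w1c",cv2.resize(cv2.convertScaleAbs(cr,alpha=1.3),None,fx=5,fy=3.7,interpolation=cv2.INTER_CUBIC))
E
```

```text
[[301. 116.]
 [355. 116.]
 [355. 228.]
 [301. 228.]]
[[ 565.75375469 -175.43156769    8.        ]
 [ 495.98786585 -172.02408575    8.        ]
 [ 498.94286656  -15.82605841    8.        ]
 [ 577.50620324  -19.62524299    8.        ]] [534.54767258 -95.72673871   8.        ] [np.float64(156.24893875369918), np.float64(69.84905281408156), np.float64(156.225976627079), np.float64(78.65514397348191)]
```

View pics/w1c.png

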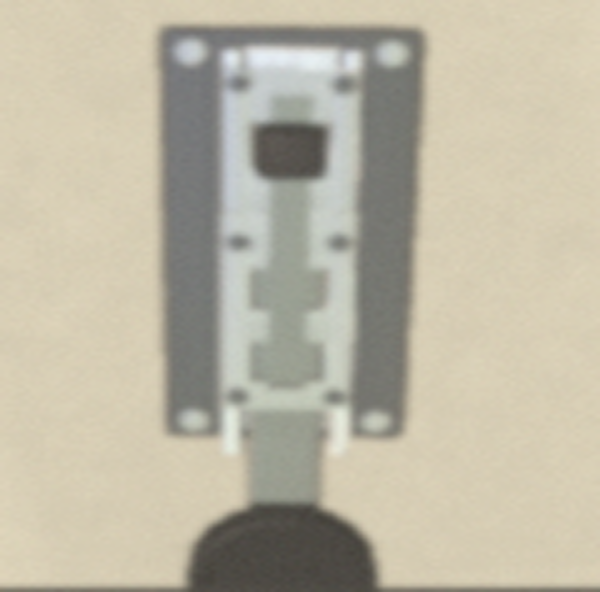

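The crop shows the cap at crop (290,151), the first hole of the second plate at about (288,289), and the second hole at about (286,364). From these I get the axis, the cap and the expected travel.

```bash
python3 - <<'E'
from h import *
import pickle
c=pickle.load(open("w1.pkl","rb"))
f=lambda x,y,z:onplane(c,270+x/5,110+y/3.7,z).round(1)
print("foot",[f(*p,8) for p in [(160,30),(424,30),(405,435),(167,435)]])
print("cap",f(252,180,68),f(328,180,68),f(290,123,68),f(290,123,52))
print("hole1",f(288,267,44),f(288,311,44),"hole2",f(286,342,44),f(286,387,44))
print("screws",[f(*p,8) for p in [(190,53),(392,53),(375,421),(193,420)]])
E
```

```text
foot [array([ 564.7, -172.8,    8. ]), array([ 496.3, -169.4,    8. ]), array([504.7, -16.8,   8. ]), array([574. , -20.1,   8. ])]
cap [ 541.9 -128.    68. ] [ 524.7 -127.1   68. ] [ 532.5 -144.8   68. ] [ 532.5 -143.2   52. ]
hole1 [535.3 -94.6  44. ] [536.  -79.1  44. ] hole2 [537. -68.  44.] [537.8 -51.5  44. ]
screws [array([ 557.4, -164.6,    8. ]), array([ 504.8, -162. ,    8. ]), array([513.3, -23.1,   8. ]), array([566. , -26.1,   8. ])]
```

apply_moves([
  [-0.3, -2, -20, -30, 0, 0, -0.01],
  [-0.2, -4, -40, -75, 0, 0, -0.01],
  [-0.1, -4, -40, -120, 0, 0, -0.01],
  [0, -4, -40, -155, 0, 0, -0.01],
  [0.2, -4, -40, -170, 0, 0, -0.01],
  [0.2, -4, -40, -174, 0, 0, -0.01],
  [0.2, -4, -40, -174, 0, 0, -0.01],
], force=10)

```text
clock: 2.05
tcp_pos: [530.7, -139.4, 71.3]
ee_rot: [[-0.062, -0.998, -0.001], [-0.998, 0.062, -0.0], [0.0, 0.001, -1.0]]
ft_force: [-0.7, 0.6, 0.9]
gripper_width: 38.5
grasp_force: 0.0
```

```bash
python3 - <<'E'
from h import *
s=monitor.state();c=calibration("wrist");im=capture("wrist");np.save("w2.npy",im);save("w2",im[60:400,160:500])
print(s["tcp_pos"],s["gripper_width"],s["ft_force"])
u=proj(c,s["tcp_pos"]);print(u,u[0]-160,u[1]-60)
E
```

```text
[ 530.67766012 -139.4144716    71.2585903 ] 38.46204421304607 [-0.74230444  0.63415372  0.93787103]
(np.float64(326.29340234286644), np.float64(262.6604906834906)) 166.29340234286644 202.6604906834906
```

View pics/w2.png

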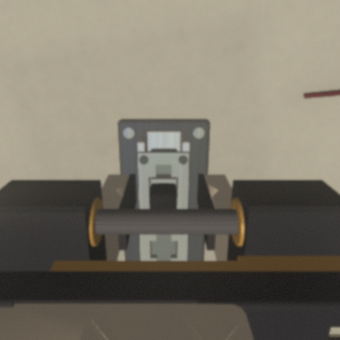

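The close view shows the cap between the fingers, about 2 mm towards +x of the jaw centre. I'll correct that and grip.

apply_moves([
  [0.2, 2, 3, 0, 0, 0, 0],
  [0.2, 2, 3, 0, 0, 0, 0],
  [0.5, 2, 3, 0, 0, 0, 0],
  [0.7, 2, 3, 0, 0, 0, 0],
  [0.9, 2, 3, 0, 0, 0, 0],
  [1, 2, 3, 0, 0, 0, 0],
  [1, 2, 3, 0, 0, 0, 0],
], force=10)

```text
clock: 2.8
tcp_pos: [533.1, -136.0, 71.7]
ee_rot: [[-0.062, -0.998, 0.0], [-0.998, 0.062, -0.0], [-0.0, -0.0, -1.0]]
ft_force: [-0.7, 0.3, 1.4]
gripper_width: 15.5
grasp_force: 10.0
```

apply_moves([
  [1, 0, 0, -1.5, 0, 0, 0],
  [1, 0, 0, -3, 0, 0, 0],
  [1, 0, 0, -4.5, 0, 0, 0],
  [1, 0, 0, -6, 0, 0, 0],
  [1, 0, 0, -6, 0, 0, 0],
])

```text
clock: 3.3
tcp_pos: [533.1, -136.0, 65.5]
ee_rot: [[-0.062, -0.998, 0.0], [-0.998, 0.062, -0.0], [0.0, -0.0, -1.0]]
ft_force: [-1.1, 1.1, 4.2]
gripper_width: 16.1
grasp_force: 10.0
```

apply_moves([
  [1, 0, 0.8, 0, 0, 0, 0],
  [1, 0.1, 1.6, 0, 0, 0, 0],
  [1, 0.1, 2.4, 0, 0, 0, 0],
  [1, 0.2, 3.2, 0, 0, 0, 0],
  [1, 0.2, 4, 0, 0, 0, 0],
])

```text
clock: 3.8
tcp_pos: [533.3, -132.0, 65.6]
ee_rot: [[-0.062, -0.998, 0.0], [-0.998, 0.062, -0.0], [0.0, -0.0, -1.0]]
ft_force: [-0.0, -3.1, 5.5]
gripper_width: 15.9
grasp_force: 10.0
```

apply_moves([
  [1, 0.1, 1, 0, 0, 0, 0],
  [1, 0.1, 2, 0, 0, 0, 0],
  [1, 0.2, 3, 0, 0, 0, 0],
  [1, 0.2, 4, 0, 0, 0, 0],
  [1, 0.3, 5, 0, 0, 0, 0],
  [1, 0.4, 6, 0, 0, 0, 0],
  [1, 0.5, 7.5, 0, 0, 0, 0],
  [1, 0.5, 9, 0, 0, 0, 0],
  [1, 0.6, 10, 0, 0, 0, 0],
  [1, 0.6, 10, 0, 0, 0, 0],
])

```text
clock: 4.8
tcp_pos: [533.9, -121.8, 65.6]
ee_rot: [[-0.062, -0.998, 0.0], [-0.998, 0.062, 0.0], [-0.0, -0.0, -1.0]]
ft_force: [0.5, -0.7, 4.0]
gripper_width: 16.0
grasp_force: 10.0
```

```bash
python3 - <<'E'
from h import *
s=monitor.state();im=capture("top");o=np.load("top.npy")
def cup(i):
    g=cv2.cvtColor(i,cv2.COLOR_RGB2GRAY)[195:228,300:334]
    n,l,st,ce=cv2.connectedComponentsWithStats(np.uint8(g<70));k=1+np.argmax(st[1:,4]);return ce[k]+[300,195],st[k]
print(cup(o),cup(im),s["ft_force"])
E
```

```text
(array([324.39378238, 209.18134715]), array([ 17,   7,  17,  15, 193], dtype=int32)) (array([312.17108434, 211.61204819]), array([  0,   0,  29,  33, 830], dtype=int32)) [ 0.47400935 -0.71217409  3.99462177]
```

apply_moves([
  [1, 0.2, 3, 0, 0, 0, 0],
  [1, 0.4, 6, 0, 0, 0, 0],
  [1, 0.5, 9, 0, 0, 0, 0],
  [1, 0.7, 12, 0, 0, 0, 0],
  [1, 0.9, 15, 0, 0, 0, 0],
  [1, 1.1, 18, 0, 0, 0, 0],
  [1, 1.2, 20, 0, 0, 0, 0],
  [1, 1.3, 22, 0, 0, 0, 0],
  [1, 1.4, 24, 0, 0, 0, 0],
  [1, 1.4, 24, 0, 0, 0, 0],
])

```text
clock: 5.85
tcp_pos: [535.4, -97.7, 65.6]
ee_rot: [[-0.062, -0.998, 0.0], [-0.998, 0.062, 0.0], [-0.0, -0.0, -1.0]]
ft_force: [1.7, 0.2, 4.7]
gripper_width: 15.6
grasp_force: 10.0
```

apply_moves([
  [0.5, 0, 0, 0, 0, 0, 0],
  [0.45, 0, 0, 1, 0, 0, 0],
  [0.45, 0, 0, 2, 0, 0, 0],
  [0.45, 0, 0, 2, 0, 0, 0],
], force=4)

```text
clock: 6.25
tcp_pos: [534.9, -98.0, 67.4]
ee_rot: [[-0.062, -0.998, -0.001], [-0.998, 0.062, 0.0], [0.0, 0.001, -1.0]]
ft_force: [0.5, -0.2, -0.0]
gripper_width: 23.6
grasp_force: 0.0
```

```bash
python3 - <<'E'
from h import *
s=monitor.state();im=capture("wrist");print(s["tcp_pos"],s["gripper_width"],s["ft_force"])
save("w3",cv2.resize(cv2.convertScaleAbs(im[160:330,240:410],alpha=1.4),None,fx=3,fy=3,interpolation=cv2.INTER_CUBIC))
E
```

```text
[534.85576694 -98.04225447  67.37328627] 23.60197992607237 [ 0.54360798 -0.18637708 -0.01845626]
```

View pics/w3.png

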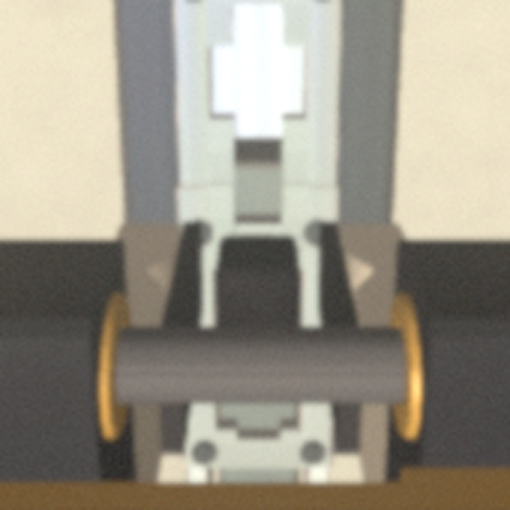

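The parking hole is empty, and the cap has travelled with the tool and sits between the fingers. Next I regrip lightly, so the grip can slip like a clutch, and advance with a slight upward bias.

apply_moves([
  [0.7, 0, 0, 0, 0, 0, 0],
  [1, 0, 0, 0, 0, 0, 0],
  [1, 0, 0, 0, 0, 0, 0],
  [1, 0, 0.5, 0.3, 0, 0, 0],
  [1, 0.1, 1, 0.6, 0, 0, 0],
  [1, 0.1, 2, 0.8, 0, 0, 0],
  [1, 0.2, 3, 1, 0, 0, 0],
  [1, 0.2, 4, 1.2, 0, 0, 0],
], force=4)

```text
clock: 7.1
tcp_pos: [535.5, -94.5, 68.8]
ee_rot: [[-0.062, -0.998, 0.0], [-0.998, 0.062, -0.001], [0.001, -0.0, -1.0]]
ft_force: [2.2, -6.2, -3.0]
gripper_width: 15.8
grasp_force: 4.0
```

apply_moves([
  [1, 0, 0.5, 0, 0, 0, 0],
  [1, 0.1, 1, 0, 0, 0, 0],
  [1, 0.1, 1.5, 0, 0, 0, 0],
  [1, 0.1, 2, 0, 0, 0, 0],
  [1, 0.2, 2.5, 0, 0, 0, 0],
  [1, 0.2, 3, 0, 0, 0, 0],
  [1, 0.2, 3, 0, 0, 0, 0],
])

```text
clock: 7.8
tcp_pos: [535.8, -91.4, 68.9]
ee_rot: [[-0.062, -0.998, 0.0], [-0.998, 0.062, -0.001], [0.001, -0.0, -1.0]]
ft_force: [1.5, -4.7, -1.0]
gripper_width: 16.5
grasp_force: 4.0
```

apply_moves([
  [1, 0, 0.5, 0.2, 0, 0, 0],
  [1, 0.1, 1, 0.4, 0, 0, 0],
  [1, 0.1, 1.5, 0.6, 0, 0, 0],
  [1, 0.1, 2, 0.8, 0, 0, 0],
  [1, 0.2, 2.5, 1, 0, 0, 0],
  [1, 0.2, 3, 1.2, 0, 0, 0],
  [1, 0.2, 3, 1.2, 0, 0, 0],
])

```text
clock: 8.5
tcp_pos: [535.9, -88.4, 70.0]
ee_rot: [[-0.062, -0.998, 0.0], [-0.998, 0.062, -0.001], [0.0, -0.0, -1.0]]
ft_force: [2.8, -4.4, -2.9]
gripper_width: 16.1
grasp_force: 4.0
```

```bash
python3 - <<'E'
from h import *
s=monitor.state();im=capture("wrist");print(s["tcp_pos"],s["gripper_width"],s["ft_force"])
save("w4",cv2.resize(cv2.convertScaleAbs(im[160:330,240:410],alpha=1.4),None,fx=3,fy=3,interpolation=cv2.INTER_CUBIC))
E
```

```text
[535.93426506 -88.39417688  70.02937069] 16.135964216590597 [ 2.78542517 -4.41378151 -2.869248  ]
```

View pics/w4.png

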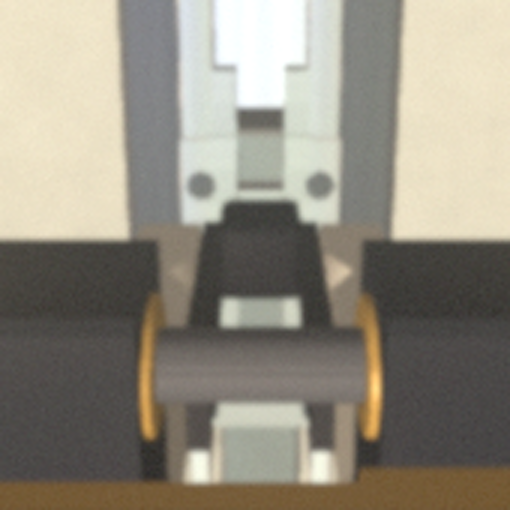

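```bash
python3 - <<'E'
from h import *
c=calibration("wrist")
for z in (64,66,68):
    print(z,[onplane(c,240+262/3,160+v/3,z).round(1) for v in (203,297)])
print("holes z44",[onplane(c,240+262/3,160+v/3,44).round(1) for v in (66,107,188,403,425)])
E
```

```text
64 [array([ 534.2, -107. ,   64. ]), array([535.4, -87.4,  64. ])]
66 [array([ 534.1, -107.9,   66. ]), array([535.3, -88.5,  66. ])]
68 [array([ 534.1, -108.7,   68. ]), array([535.2, -89.6,  68. ])]
holes z44 [array([ 532.8, -128.7,   44. ]), array([ 533.3, -120. ,   44. ]), array([ 534.4, -102.2,   44. ]), array([537.6, -49.2,  44. ]), array([538. , -43.2,  44. ])]
```

The cap slipped about 4–8 mm back relative to the pads, so either it is blocked or the clutch was too weak. I'll release and look from higher up.

apply_moves([
  [0.45, 0, 0, 0, 0, 0, 0],
  [0.3, 0, 0, 0, 0, 0, 0],
  [0.3, 0, 0, 20, 0, 0, 0],
  [0.3, 0, 0, 60, 0, 0, 0],
  [0.3, 0, 0, 100, 0, 0, 0],
  [0.3, 0, 0, 120, 0, 0, 0],
  [0.3, 0, 0, 120, 0, 0, 0],
])

```text
clock: 9.25
tcp_pos: [537.6, -87.7, 193.7]
ee_rot: [[-0.061, -0.998, 0.006], [-0.998, 0.061, 0.001], [-0.001, -0.006, -1.0]]
ft_force: [-0.2, -0.4, -0.2]
gripper_width: 30.5
grasp_force: 0.0
```

```bash
python3 - <<'E'
from h import *
import pickle
s=monitor.state();c=calibration("wrist");im=capture("wrist");print(s["tcp_pos"],s["gripper_width"],s["ft_force"])
np.save("w5.npy",im);pickle.dump(c,open("w5.pkl","wb"))
print(proj(c,(533,-136,44)),proj(c,(536,-97,64)))
save("w5",cv2.resize(cv2.convertScaleAbs(im[90:250,250:410],alpha=1.4),None,fx=3.7,fy=3.7,interpolation=cv2.INTER_CUBIC))
E
```

```text
[537.59659651 -87.65432285 193.72011845] 30.524588065493546 [-0.17098947 -0.43421507 -0.18988312]
(np.float64(328.9865810294849), np.float64(146.4688941821589)) (np.float64(328.2954943752233), np.float64(188.3723072334346))
```

View pics/w5.png

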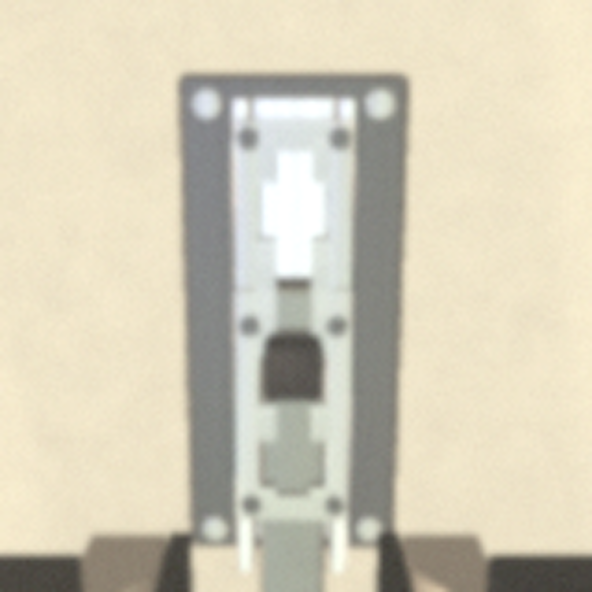

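```bash
python3 - <<'E'
from h import *
import pickle
c=pickle.load(open("w5.pkl","rb"));f=lambda x,y,z:onplane(c,250+x/3.7,90+y/3.7,z).round(1)
print("park",f(293,180,44),f(293,240,44),"hole2",f(291,440,44),f(291,495,44),"foot",f(293,75,8),f(293,545,8))
for z in (64,68): print(z,"cap +y edge",f(292,400,z),"w",f(262,390,z)[0]-f(323,390,z)[0],"back",f(292,332,z),f(292,332,z-16))
E
```

```text
park [ 532.3 -143.8   44. ] [ 533.3 -127.4   44. ] hole2 [537.3 -68.6  44. ] [538.3 -51.2  44. ] foot [ 530.6 -171.8    8. ] [539.6 -18.3   8. ]
64 cap +y edge [536.  -86.9  64. ] w 16.5 back [ 534.9 -105.8   64. ] [ 535.1 -102.1   48. ]
68 cap +y edge [535.9 -88.   68. ] w 16.299999999999955 back [ 534.8 -106.7   68. ] [ 535. -103.   52.]
```

Cap centre is at y≈-95, so the arm is out by about 40.6 mm. The parking hole is at y≈-135.6 and the second hole at y≈-60, which puts the next hole at about 49.7 mm. The grip had simply slipped. I'll regrip at 8 N, advance to about 46 mm, then go in 1 mm steps, releasing after each so the button can pop.

apply_moves([
  [0.3, -0.4, -6.6, -30, 0, 0, 0],
  [0.3, -0.4, -6.6, -75, 0, 0, 0],
  [0.4, -0.4, -6.6, -110, 0, 0, 0],
  [0.5, -0.4, -6.6, -122, 0, 0, 0],
  [0.5, -0.4, -6.6, -122, 0, 0, 0],
  [0.8, -0.4, -6.6, -122, 0, 0, 0],
  [1, -0.4, -6.6, -122, 0, 0, 0],
  [1, -0.4, -6.6, -122, 0, 0, 0],
  [1, -0.3, -5.6, -122, 0, 0, 0],
  [1, -0.3, -4.6, -122, 0, 0, 0],
  [1, -0.2, -3.6, -122, 0, 0, 0],
  [1, -0.2, -2.6, -122, 0, 0, 0],
], force=8)

```text
clock: 10.5
tcp_pos: [536.0, -90.5, 68.5]
ee_rot: [[-0.062, -0.998, 0.001], [-0.998, 0.062, 0.0], [-0.0, -0.001, -1.0]]
ft_force: [-0.8, -1.1, 3.2]
gripper_width: 15.7
grasp_force: 8.0
```

apply_moves([
  [0.55, 0, 0, 0, 0, 0, 0],
  [1, 0, 0, 0, 0, 0, 0],
  [1, 0, 0, 0, 0, 0, 0],
  [1, 0.1, 1, 0, 0, 0, 0],
  [0.55, 0.1, 1, 0, 0, 0, 0],
  [1, 0.1, 1, 0, 0, 0, 0],
  [1, 0.1, 1, 0, 0, 0, 0],
  [1, 0.1, 2, 0, 0, 0, 0],
  [0.55, 0.1, 2, 0, 0, 0, 0],
  [1, 0.1, 2, 0, 0, 0, 0],
  [1, 0.1, 2, 0, 0, 0, 0],
  [1, 0.2, 3, 0, 0, 0, 0],
])

```text
clock: 11.7
tcp_pos: [536.0, -87.9, 68.1]
ee_rot: [[-0.062, -0.998, 0.0], [-0.998, 0.062, -0.0], [0.0, -0.0, -1.0]]
ft_force: [0.2, -3.8, -0.1]
gripper_width: 15.6
grasp_force: 8.0
```

apply_moves([
  [0.55, 0, 0, 0, 0, 0, 0],
  [0.55, 0, 0, 0, 0, 0, 0],
  [1, 0, 0, 0, 0, 0, 0],
  [1, 0, 0, 0, 0, 0, 0],
  [1, 0.1, 1, 0, 0, 0, 0],
  [1, 0.1, 1, 0, 0, 0, 0],
])

```text
clock: 12.3
tcp_pos: [536.1, -86.7, 68.2]
ee_rot: [[-0.062, -0.998, 0.0], [-0.998, 0.062, -0.0], [0.0, -0.0, -1.0]]
ft_force: [-0.6, -1.3, 3.5]
gripper_width: 15.7
grasp_force: 8.0
```

apply_moves([
  [0.55, 0, 0, 0, 0, 0, 0],
  [0.55, 0, 0, 0, 0, 0, 0],
  [0.55, 0, 0, 0, 0, 0, 0],
  [1, 0, 0, 0, 0, 0, 0],
  [1, 0, 0, 0, 0, 0, 0],
  [1, 0.1, 1, 0, 0, 0, 0],
  [1, 0.1, 1, 0, 0, 0, 0],
])

```text
clock: 13.0
tcp_pos: [536.1, -85.7, 67.8]
ee_rot: [[-0.062, -0.998, 0.0], [-0.998, 0.062, -0.0], [0.0, -0.0, -1.0]]
ft_force: [2.5, -2.0, -2.8]
gripper_width: 15.5
grasp_force: 8.0
```

apply_moves([
  [0.55, 0, 0, 0, 0, 0, 0],
  [0.55, 0, 0, 0, 0, 0, 0],
  [0.55, 0, 0, 0, 0, 0, 0],
  [1, 0, 0, 0, 0, 0, 0],
  [1, 0, 0, 0, 0, 0, 0],
  [1, 0.1, 1, 0, 0, 0, 0],
  [1, 0.1, 1, 0, 0, 0, 0],
])

```text
clock: 13.7
tcp_pos: [536.2, -84.7, 68.1]
ee_rot: [[-0.062, -0.998, 0.0], [-0.998, 0.062, -0.0], [0.0, -0.0, -1.0]]
ft_force: [1.0, -2.1, 0.2]
gripper_width: 15.7
grasp_force: 8.0
```

apply_moves([
  [0.55, 0, 0, 0, 0, 0, 0],
  [0.55, 0, 0, 0, 0, 0, 0],
  [0.55, 0, 0, 0, 0, 0, 0],
  [1, 0, 0, 0, 0, 0, 0],
  [1, 0, 0, 0, 0, 0, 0],
  [1, 0.1, 1, 0, 0, 0, 0],
  [1, 0.1, 1, 0, 0, 0, 0],
])

```text
clock: 14.4
tcp_pos: [536.2, -83.8, 67.9]
ee_rot: [[-0.062, -0.998, -0.0], [-0.998, 0.062, -0.0], [0.0, 0.0, -1.0]]
ft_force: [1.4, -3.5, -1.0]
gripper_width: 16.1
grasp_force: 8.0
```

apply_moves([
  [0.55, 0, 0, 0, 0, 0, 0],
  [0.4, 0, 0, 0, 0, 0, 0],
  [0.3, 0, 0, 25, 0, 0, 0],
  [0.3, 0, -10, 70, 0, 0, 0],
  [0.3, 0, -20, 110, 0, 0, 0],
  [0.3, 0, -20, 110, 0, 0, 0],
  [0.3, 0, -20, 110, 0, 0, 0],
])

```text
clock: 15.1
tcp_pos: [536.6, -103.5, 179.1]
ee_rot: [[-0.063, -0.998, 0.003], [-0.998, 0.063, 0.001], [-0.001, -0.002, -1.0]]
ft_force: [0.9, -0.3, -0.6]
gripper_width: 30.8
grasp_force: 0.0
```

```bash
python3 - <<'E'
from h import *
import pickle
s=monitor.state();c=calibration("wrist");im=capture("wrist");print(s["tcp_pos"],s["ft_force"])
np.save("w6.npy",im);pickle.dump(c,open("w6.pkl","wb"))
def an(im,c,y):
    g=cv2.GaussianBlur(cv2.cvtColor(im,cv2.COLOR_RGB2GRAY),(3,3),0)
    u,v=map(int,proj(c,(536,y,66)))
    print("col",v-20,g[v-20:v+32,u].tolist());print("row",v,u-16,g[v,u-16:u+17].tolist())
    return
an(im,c,-86)
an(np.load("w5.npy"),pickle.load(open("w5.pkl","rb")),-95)
E
```

```text
[ 536.55299692 -103.53862427  179.05835057] [ 0.86249209 -0.28572173 -0.58976481]
col 199 [126, 125, 125, 123, 117, 108, 102, 105, 106, 92, 71, 57, 53, 54, 55, 57, 59, 60, 60, 60, 59, 58, 59, 59, 58, 57, 60, 71, 90, 109, 119, 122, 122, 122, 122, 122, 122, 123, 123, 121, 118, 113, 113, 125, 141, 150, 152, 152, 150, 145, 135, 127]
row 219 312 [125, 146, 157, 159, 159, 157, 152, 135, 107, 79, 65, 61, 60, 60, 60, 59, 59, 59, 58, 58, 58, 58, 59, 70, 93, 123, 146, 156, 158, 158, 156, 149, 133]
col 170 [125, 128, 128, 129, 128, 128, 127, 122, 110, 93, 76, 63, 58, 58, 61, 65, 66, 66, 66, 66, 66, 65, 65, 64, 63, 62, 67, 81, 99, 115, 123, 125, 125, 125, 125, 125, 125, 125, 125, 125, 124, 124, 124, 124, 124, 124, 124, 125, 124, 124, 123, 120]
row 190 312 [108, 128, 148, 159, 162, 161, 157, 141, 115, 89, 73, 67, 66, 65, 65, 66, 66, 65, 64, 64, 63, 63, 63, 67, 83, 113, 141, 157, 161, 161, 160, 154, 138]
```

```bash
python3 - <<'E'
from h import *
import pickle
for n,u,b,f,cr in (("w6",328,208.2,227.2,(203.7,239.5,242)),("w5",328,179.2,197.6,(209,211))):
    c=pickle.load(open(n+".pkl","rb"))
    for z in (64,68): print(n,z,"front",onplane(c,u,f,z).round(1)[1],"backtop",onplane(c,u,b,z).round(1)[1],"backbot",onplane(c,u,b,z-16).round(1)[1])
    print([onplane(c,u,v,44).round(1)[1] for v in cr])
im=np.load("w6.npy")
save("w6",cv2.resize(cv2.convertScaleAbs(im[120:280,250:410],alpha=1.4),None,fx=3.7,fy=3.7,interpolation=cv2.INTER_CUBIC))
E
```

```text
w6 64 front -77.3 backtop -97.0 backbot -91.6
w6 68 front -79.0 backtop -98.4 backbot -93.0
[np.float64(-95.2), np.float64(-54.8), np.float64(-51.9)]
w5 64 front -87.4 backtop -106.3 backbot -102.8
w5 68 front -88.6 backtop -107.2 backbot -103.7
[np.float64(-68.6), np.float64(-66.2)]
```

View pics/w6.png

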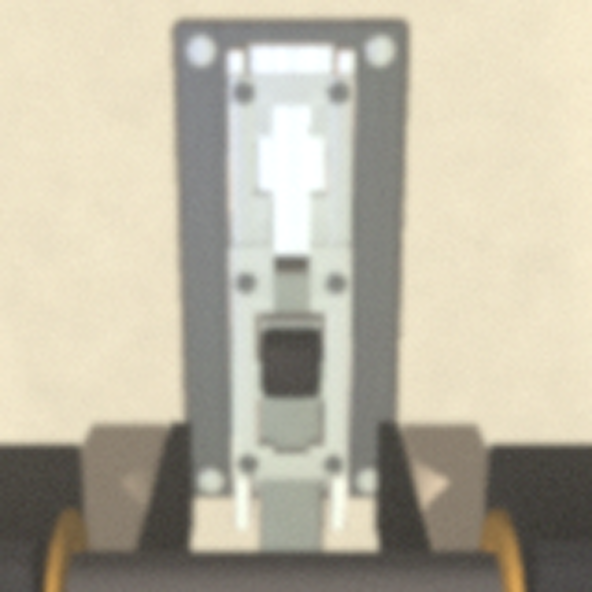

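The first hole's back edge shows just behind the cap, and the cap (y≈-85.5) is centred in that hole, behind where the pads ended. So it has probably popped. I'll confirm by touching the cap's top, which is at 68 mm if up and 64 mm if down.

apply_moves([
  [0.7, 0, 10, -20, 0, 0, 0],
  [1, 0, 18, -45, 0, 0, 0],
  [1, 0, 18, -70, 0, 0, 0],
  [1, 0, 18, -85, 0, 0, 0],
  [1, 0, 18, -88, 0, 0, 0],
  [1, 0, 18, -88, 0, 0, 0],
  [1, 0, 18, -88, 0, 0, 0],
])

```text
clock: 15.85
tcp_pos: [536.3, -85.6, 90.2]
ee_rot: [[-0.062, -0.998, -0.0], [-0.998, 0.062, -0.0], [0.0, 0.0, -1.0]]
ft_force: [-0.5, 0.4, 1.0]
gripper_width: 0.1
grasp_force: 0.0
```

apply_moves([
  [1, 0, 0, -1, 0, 0, 0],
  [1, 0, 0, -2, 0, 0, 0],
  [1, 0, 0, -3, 0, 0, 0],
  [1, 0, 0, -3.5, 0, 0, 0],
  [1, 0, 0, -3.5, 0, 0, 0],
  [1, 0, 0, -3.5, 0, 0, 0],
])

```text
clock: 16.45
tcp_pos: [536.4, -85.7, 86.7]
ee_rot: [[-0.062, -0.998, 0.0], [-0.998, 0.062, -0.0], [-0.0, -0.0, -1.0]]
ft_force: [-0.3, -0.4, 2.9]
gripper_width: 0.3
grasp_force: 1.1
```

apply_moves([
  [1, 0, 0, -1, 0, 0, 0],
  [1, 0, 0, -2, 0, 0, 0],
  [1, 0, 0, -2, 0, 0, 0],
  [1, 0, 0, -2, 0, 0, 0],
])

```text
clock: 16.85
tcp_pos: [536.4, -85.6, 84.5]
ee_rot: [[-0.062, -0.998, 0.0], [-0.998, 0.062, -0.0], [0.0, -0.0, -1.0]]
ft_force: [0.7, -0.4, 3.0]
gripper_width: 0.3
grasp_force: 1.5
```

apply_moves([
  [1, 0, 0, 2, 0, 0, 0],
  [1, 0, 0, 6, 0, 0, 0],
  [1, 0, 0, 12, 0, 0, 0],
  [1, 0, 0, 12, 0, 0, 0],
])

```text
clock: 17.25
tcp_pos: [536.5, -85.6, 97.3]
ee_rot: [[-0.062, -0.998, 0.001], [-0.998, 0.062, 0.0], [-0.0, -0.001, -1.0]]
ft_force: [0.1, -0.2, 0.5]
gripper_width: 0.4
grasp_force: 0.0
```

Contact at 67.7 mm and a steady 3 N spring force confirm the button is fully up in the next hole. Now to the loupe.

apply_moves([
  [0, 0, 0, 35, 0, 0, 0],
  [-0.2, 2, 40, 80, 0, 0, -0.1],
  [-0.2, 5, 85, 110, 0, 0, -0.22],
  [-0.2, 8, 130, 110, 0, 0, -0.34],
  [-0.2, 12, 178, 110, 0, 0, -0.46],
  [-0.2, 16, 226, 110, 0, 0, -0.58],
  [-0.2, 20, 274, 110, 0, 0, -0.7],
  [-0.2, 26, 322, 110, 0, 0, -0.72],
  [-0.2, 36, 368, 110, 0, 0, -0.72],
  [-0.2, 46, 410, 110, 0, 0, -0.72],
  [-0.2, 47, 440, 110, 0, 0, -0.72],
  [-0.2, 47, 447, 110, 0, 0, -0.72],
], force=15)

```text
clock: 18.45
tcp_pos: [582.9, 364.4, 205.2]
ee_rot: [[-0.703, -0.711, -0.001], [-0.711, 0.703, -0.001], [0.001, 0.0, -1.0]]
ft_force: [-0.3, 0.3, -0.3]
gripper_width: 52.4
grasp_force: 0.0
```

apply_moves([
  [-0.2, 0, 0, 0, 0, 0, 0],
  [-0.2, 0, 0, 0, 0, 0, 0],
  [-0.2, 0, 0, 0, 0, 0, 0],
])

```text
clock: 18.75
tcp_pos: [583.2, 360.1, 206.8]
ee_rot: [[-0.705, -0.709, 0.0], [-0.709, 0.705, 0.0], [-0.0, 0.0, -1.0]]
ft_force: [-0.3, -0.2, 0.2]
gripper_width: 52.6
grasp_force: 0.0
```

```bash
cat > lo.py <<'E'
from h import *
s=monitor.state();c=calibration("wrist");im=capture("wrist");np.save("w7.npy",im);print(s["tcp_pos"],s["qpos"].round(2) if hasattr(s["qpos"],"round") else s["qpos"])
u,v=proj(c,(533,311,15));print("exp",u,v)
g=im.max(2);m=np.uint8(g<70)*255
n,l,st,ce=cv2.connectedComponentsWithStats(m)
for i in range(1,n):
    if 150<st[i][4]<8000: print(st[i],ce[i].round(1),onplane(c,*ce[i],30).round(1),onplane(c,*ce[i],15).round(1))
hs=cv2.cvtColor(im,cv2.COLOR_RGB2HSV);r=np.uint8(((hs[...,0]<10)|(hs[...,0]>170))&(hs[...,1]>150)&(hs[...,2]>60))
n,l,st,ce=cv2.connectedComponentsWithStats(r)
for i in range(1,n):
    if st[i][4]>150: print("red",st[i],onplane(c,*ce[i],15).round(0))
E
python3 lo.py
```

```text
[583.23726212 360.13674344 206.78442312] [ 0.84  0.4  -0.02 -0.   -1.16 -1.62]
exp 327.4822952784418 123.31236644189259
[ 577  187   63   56 1362] [612.3 218. ] [366.5 631.5  30. ] [358.9 647.   15. ]
[326 235  94  41 779] [379.3 263.8] [607.6 479.8  30. ] [611.4 488.1  15. ]
[234 236  79  39 687] [271.8 262.7] [703.6 382.2  30. ] [711.9 385.9  15. ]
red [368  68  28  29 612] [460. 322.  15.]
red [356 176  22  20 342] [550. 397.  15.]
red [283 192  21  20 319] [630. 347.  15.]
```

```bash
python3 - <<'E'
from h import *
c=calibration("wrist");im=np.load("w7.npy");u0,v0=285,85
sub=im[v0:165,u0:370].astype(int);bg=np.median(sub.reshape(-1,3),0);print(bg)
d=np.uint8(np.abs(sub-bg).sum(2)>110)
n,l,st,ce=cv2.connectedComponentsWithStats(d)
for i in range(1,n):
    if st[i][4]>60: print(st[i],ce[i]+[u0,v0])
k=1+np.argmax(st[1:,4]);g=sub.sum(2)//3
m=np.uint8(l==k);cn=max(cv2.findContours(m,0,2)[0],key=cv2.contourArea)
(a,b),r=cv2.minEnclosingCircle(cn);print("circ",a+u0,b+v0,r)
for z in (0,15,30): print(z,onplane(c,a+u0,b+v0,z).round(1))
x,y,w,h=st[k][:4]
for row in g[y-2:y+h+2:2,x-2:x+w+2:2]: print(row.tolist())
print([proj(c,(533,311,z)) for z in (0,30)])
E
```

```text
[181. 173. 151.]
[ 30  29  29  29 393] [329.31552163 127.15012723]
circ 329.5 128.0 14.705541610717773
0 [535.5 317.    0. ]
15 [535.2 316.4  15. ]
30 [534.8 315.8  30. ]
[169, 169, 167, 167, 168, 167, 165, 162, 163, 162, 164, 169, 167, 171, 168, 168, 169]
[169, 170, 169, 167, 166, 147, 124, 104, 98, 97, 111, 139, 161, 169, 169, 168, 169]
[169, 169, 170, 161, 134, 85, 63, 68, 71, 69, 66, 73, 107, 147, 167, 169, 169]
[169, 169, 165, 124, 72, 71, 87, 94, 100, 101, 89, 88, 70, 91, 147, 168, 171]
[168, 167, 141, 80, 74, 93, 105, 128, 145, 145, 124, 102, 92, 69, 109, 163, 171]
[168, 160, 105, 72, 102, 118, 168, 191, 198, 197, 187, 152, 100, 85, 79, 142, 169]
[167, 148, 78, 92, 112, 168, 199, 200, 201, 202, 200, 192, 148, 97, 78, 119, 167]
[167, 143, 73, 98, 135, 195, 201, 202, 202, 200, 200, 199, 181, 109, 91, 102, 160]
[165, 130, 72, 104, 146, 200, 202, 201, 202, 200, 200, 199, 192, 125, 98, 96, 158]
[166, 140, 77, 106, 150, 199, 201, 201, 202, 202, 200, 200, 191, 128, 98, 103, 161]
[165, 146, 84, 101, 140, 199, 204, 203, 203, 204, 201, 199, 185, 117, 86, 116, 167]
[166, 158, 108, 84, 110, 174, 202, 204, 202, 202, 200, 196, 158, 94, 87, 141, 168]
[166, 165, 143, 85, 90, 121, 175, 199, 200, 198, 192, 163, 109, 97, 113, 161, 168]
[167, 168, 161, 126, 90, 99, 112, 144, 158, 157, 129, 105, 97, 107, 152, 168, 168]
[165, 166, 166, 162, 130, 100, 103, 92, 96, 93, 104, 102, 112, 153, 166, 170, 167]
[166, 166, 166, 166, 165, 150, 126, 112, 108, 106, 124, 141, 159, 168, 169, 169, 170]
[166, 166, 166, 167, 167, 166, 167, 161, 158, 160, 168, 166, 169, 170, 170, 170, 168]
[(np.float64(327.48663081862696), np.float64(122.82716911861218)), (np.float64(327.5497965339865), np.float64(123.56897375498114))]
```

apply_moves([
  [-0.2, -24, -22, -10, 0, 0, 0],
  [-0.2, -48, -44, -40, 0, 0, 0],
  [-0.2, -48, -44, -80, 0, 0, 0],
  [-0.2, -48, -44, -120, 0, 0, 0],
  [-0.2, -48, -44, -150, 0, 0, 0],
  [-0.2, -48, -44, -170, 0, 0, 0],
  [-0.2, -48, -44, -177, 0, 0, 0],
  [-0.2, -48, -44, -177, 0, 0, 0],
  [0.1, -48, -44, -177, 0, 0, 0],
  [0.3, -48, -44, -177, 0, 0, 0],
  [0.6, -48, -44, -177, 0, 0, 0],
  [1, -48, -44, -177, 0, 0, 0],
], force=12)

```text
clock: 20.0
tcp_pos: [535.7, 317.9, 30.7]
ee_rot: [[-0.704, -0.71, 0.001], [-0.71, 0.704, 0.001], [-0.002, -0.0, -1.0]]
ft_force: [-1.2, -0.4, 5.6]
gripper_width: 33.8
grasp_force: 12.0
```

apply_moves([
  [1, 0, 0, 0, 0, 0, 0],
  [1, 0, 0, 0, 0, 0, 0],
  [1, 0, 0, 15, 0, 0, 0],
  [1, 0, 0, 55, 0, 0, 0],
  [1, 0, 0, 95, 0, 0, 0],
  [1, 0, 0, 120, 0, 0, 0],
  [1, 0, 0, 120, 0, 0, 0],
])

```text
clock: 20.7
tcp_pos: [537.0, 318.9, 154.2]
ee_rot: [[-0.704, -0.71, 0.006], [-0.71, 0.704, 0.005], [-0.008, -0.0, -1.0]]
ft_force: [0.7, 0.6, -0.7]
gripper_width: 33.6
grasp_force: 12.0
```

apply_moves([
  [1, 12, -35, 10, 0, 0, 0],
  [1, 26, -80, 20, 0, 0, 0],
  [1, 40, -125, 20, 0, 0, 0],
  [1, 54, -165, 20, 0, 0, 0],
  [1, 60, -188, 20, 0, 0, 0],
  [1, 60, -188, 20, 0, 0, 0],
  [1, 60, -188, 20, 0, 0, 0],
  [1, 60, -188, 20, 0, 0, 0],
])

```text
clock: 21.5
tcp_pos: [594.9, 129.8, 169.1]
ee_rot: [[-0.704, -0.71, -0.001], [-0.71, 0.704, -0.0], [0.0, 0.0, -1.0]]
ft_force: [0.1, 0.4, -1.6]
gripper_width: 33.3
grasp_force: 12.0
```

```bash
python3 - <<'E'
from h import *
s=monitor.state();c=calibration("wrist");im=capture("wrist");np.save("w8.npy",im);print(s["tcp_pos"])
p=proj(c,(545.7,75.9,42));print("exp",p)
u0,v0=int(p[0])-45,int(p[1])-45
g=im[v0:v0+90,u0:u0+90].max(2)
n,l,st,ce=cv2.connectedComponentsWithStats(np.uint8(g<85))
for i in range(1,n):
    if st[i][4]>60: print(st[i],ce[i]+[u0,v0])
k=1+np.argmax(st[1:,4]);cn=max(cv2.findContours(np.uint8(l==k),0,2)[0],key=cv2.contourArea)
(a,b),r=cv2.minEnclosingCircle(cn);e=cv2.fitEllipse(cn);print(a+u0,b+v0,r,e,onplane(c,a+u0,b+v0,42.5).round(1),onplane(c,e[0][0]+u0,e[0][1]+v0,42.5).round(1))
for row in g[::5,::5]: print(row.tolist())
E
```

```text
[594.90704409 129.80339662 169.06077798]
exp (np.float64(323.26761877889703), np.float64(122.32119658798085))
[  17   15   56   58 2579] [321.90538969 120.46335789]
321.2688446044922 119.47990036010742 30.515783309936523 ((43.94681167602539, 43.421592712402344), (54.613189697265625, 58.5982780456543), 154.93067932128906) [545.2  72.8  42.5] [545.4  73.9  42.5]
[126, 127, 129, 128, 120, 173, 172, 173, 175, 175, 174, 174, 176, 176, 176, 178, 180, 180]
[129, 129, 128, 129, 128, 137, 174, 173, 173, 174, 172, 173, 177, 178, 177, 178, 181, 178]
[151, 128, 129, 129, 128, 126, 153, 175, 175, 175, 172, 176, 177, 177, 177, 178, 180, 180]
[172, 145, 129, 128, 127, 128, 83, 144, 103, 100, 112, 167, 176, 179, 178, 180, 179, 178]
[173, 172, 132, 127, 128, 75, 57, 65, 65, 69, 72, 68, 94, 177, 182, 179, 180, 180]
[173, 171, 172, 124, 69, 61, 63, 62, 71, 73, 72, 65, 76, 78, 179, 178, 179, 180]
[170, 172, 172, 169, 61, 60, 66, 69, 70, 70, 72, 74, 69, 73, 148, 179, 180, 180]
[169, 172, 174, 170, 64, 60, 70, 69, 69, 69, 72, 70, 72, 63, 71, 179, 180, 180]
[171, 172, 174, 153, 65, 67, 70, 71, 72, 75, 73, 72, 75, 67, 69, 177, 180, 179]
[174, 172, 173, 144, 62, 72, 72, 74, 71, 72, 71, 73, 74, 68, 71, 172, 179, 180]
[173, 173, 172, 161, 66, 68, 72, 71, 73, 71, 72, 75, 74, 65, 69, 179, 180, 181]
[175, 173, 172, 172, 71, 60, 74, 73, 73, 72, 73, 73, 73, 62, 78, 181, 181, 181]
[175, 176, 174, 172, 130, 68, 67, 75, 73, 72, 73, 72, 64, 67, 163, 181, 180, 179]
[175, 175, 177, 175, 177, 93, 67, 61, 71, 72, 69, 62, 70, 112, 179, 181, 180, 182]
[174, 172, 176, 178, 179, 178, 119, 77, 69, 69, 70, 73, 142, 179, 180, 179, 181, 179]
[171, 175, 177, 177, 179, 180, 178, 179, 164, 164, 168, 179, 180, 180, 178, 180, 179, 182]
[176, 177, 179, 180, 179, 182, 181, 179, 179, 181, 182, 179, 181, 180, 179, 179, 178, 181]
[177, 179, 178, 178, 181, 180, 180, 178, 180, 179, 179, 182, 179, 178, 180, 181, 178, 180]
```

apply_moves([
  [1, -20, -22, -15, 0, 0, 0],
  [1, -40, -44, -40, 0, 0, 0],
  [1, -48, -54, -65, 0, 0, 0],
  [1, -48, -54, -78, 0, 0, 0],
  [1, -48, -54, -78, 0, 0, 0],
  [1, -48, -54, -78, 0, 0, 0],
  [1, -48, -54, -78, 0, 0, 0],
])

```text
clock: 22.25
tcp_pos: [548.5, 76.5, 92.5]
ee_rot: [[-0.704, -0.71, 0.002], [-0.71, 0.704, 0.001], [-0.002, -0.001, -1.0]]
ft_force: [-0.1, -0.4, -0.8]
gripper_width: 33.7
grasp_force: 12.0
```

apply_moves([
  [1, -1, -0.5, -4, 0, 0, 0],
  [1, -1, -0.5, -8, 0, 0, 0],
  [1, -1, -0.5, -12, 0, 0, 0],
  [1, -1, -0.5, -16, 0, 0, 0],
  [1, -1, -0.5, -20, 0, 0, 0],
  [1, -1, -0.5, -23, 0, 0, 0],
  [1, -1, -0.5, -23, 0, 0, 0],
  [1, -1, -0.5, -23, 0, 0, 0],
])

```text
clock: 23.05
tcp_pos: [546.3, 74.9, 68.4]
ee_rot: [[-0.705, -0.709, -0.0], [-0.709, 0.705, -0.0], [0.0, 0.0, -1.0]]
ft_force: [-0.3, -0.1, -1.1]
gripper_width: 33.6
grasp_force: 12.0
```

apply_moves([
  [1, 0, 0, -1, 0, 0, 0],
  [1, 0, 0, -2, 0, 0, 0],
  [1, 0, 0, -2.7, 0, 0, 0],
  [1, 0, 0, -2.7, 0, 0, 0],
  [1, 0, 0, -2.7, 0, 0, 0],
])

```text
clock: 23.55
tcp_pos: [546.2, 74.9, 65.8]
ee_rot: [[-0.705, -0.71, 0.0], [-0.71, 0.705, 0.0], [-0.0, -0.0, -1.0]]
ft_force: [0.0, 0.2, -0.5]
gripper_width: 33.6
grasp_force: 12.0
```

apply_moves([
  [1, 0, 0, -0.8, 0, 0, 0],
  [1, 0, 0, -0.8, 0, 0, 0],
  [0.2, 0, 0, -0.8, 0, 0, 0],
  [0, 0, 0, -0.8, 0, 0, 0],
  [-0.2, 0, 0, -0.8, 0, 0, 0],
  [-0.2, 0, 0, -0.8, 0, 0, 0],
  [-0.2, 0, 0, 20, 0, 0, 0],
  [-0.2, 0, 0, 60, 0, 0, 0],
  [-0.2, 20, 20, 100, 0, 0, 0],
  [-0.2, 50, 50, 110, 0, 0, 0],
  [-0.2, 50, 50, 110, 0, 0, 0],
  [-0.2, 50, 50, 110, 0, 0, 0],
])

```text
clock: 24.75
tcp_pos: [596.3, 125.5, 175.5]
ee_rot: [[-0.704, -0.71, -0.0], [-0.71, 0.704, 0.0], [0.0, 0.0, -1.0]]
ft_force: [-0.5, -0.2, -0.4]
gripper_width: 52.7
grasp_force: 0.0
```

```bash
python3 - <<'E'
from h import *
s=monitor.state();c=calibration("wrist");im=capture("wrist");np.save("w9.npy",im);print(s["tcp_pos"],s["ft_force"],s["gripper_width"])
p=proj(c,(545.5,74.8,50));u0,v0=int(p[0])-45,int(p[1])-45
g=im[v0:v0+90,u0:u0+90].max(2);print("exp rim",proj(c,(545.5,74.8,42.5)),"exp loupe top",proj(c,(545.5,74.8,64.5)))
def big(m):
    n,l,st,ce=cv2.connectedComponentsWithStats(m);k=1+np.argmax(st[1:,4]);return ce[k]+[u0,v0],st[k],l==k
d=big(np.uint8(g<85));print("dark",d[:2])
cn=max(cv2.findContours(np.uint8(d[2]),0,2)[0],key=cv2.contourArea);e=cv2.fitEllipse(cn);print("rim",onplane(c,e[0][0]+u0,e[0][1]+v0,42.5).round(1),e)
w=np.zeros_like(g);w[25:65,25:65]=g[25:65,25:65];t=big(np.uint8(w>150));print("white",t[:2],onplane(c,*t[0],64.5).round(1),onplane(c,*t[0],60).round(1))
for row in g[10:80:4,10:80:4]: print(row.tolist())
E
```

```text
[596.34632398 125.45394335 175.49665603] [-0.47434945 -0.21558853 -0.42781254] 52.721629689658556
exp rim (np.float64(327.02952939877287), np.float64(123.4481038601978)) exp loupe top (np.float64(327.0566242693635), np.float64(124.17732293991723))
dark (array([326.39200477, 122.22494033]), array([  18,   17,   55,   57, 1676], dtype=int32))
rim [545.4  73.9  42.5] ((44.47121810913086, 44.672359466552734), (53.196407318115234, 56.60097122192383), 156.95799255371094)
white (array([326.2386059 , 123.60589812]), array([ 34,  35,  21,  22, 373], dtype=int32)) [545.7  74.   64.5] [545.8  74.   60. ]
[127, 129, 128, 127, 119, 165, 174, 173, 172, 171, 171, 173, 177, 177, 179, 178, 179, 179]
[129, 127, 127, 128, 127, 116, 169, 172, 172, 171, 170, 175, 175, 177, 178, 177, 177, 179]
[126, 130, 127, 127, 125, 74, 84, 88, 71, 71, 79, 128, 169, 177, 177, 177, 177, 178]
[148, 127, 128, 125, 69, 57, 64, 66, 64, 65, 70, 73, 69, 145, 178, 178, 180, 180]
[171, 147, 124, 72, 59, 65, 60, 63, 64, 63, 69, 67, 72, 70, 127, 178, 179, 178]
[172, 172, 111, 60, 62, 60, 60, 63, 76, 85, 67, 60, 68, 70, 69, 169, 1
[... 313 characters left out ...]
93, 64, 65, 71, 162, 179]
[172, 171, 88, 61, 70, 91, 135, 179, 178, 179, 176, 155, 109, 69, 63, 69, 170, 179]
[172, 171, 128, 67, 65, 65, 89, 168, 179, 178, 171, 87, 68, 73, 65, 74, 177, 179]
[172, 173, 158, 74, 60, 69, 73, 97, 102, 104, 97, 80, 71, 63, 68, 118, 178, 179]
[173, 172, 174, 126, 69, 61, 71, 68, 70, 74, 69, 71, 67, 67, 72, 175, 178, 178]
[174, 176, 176, 175, 103, 72, 64, 63, 71, 71, 70, 63, 70, 73, 163, 178, 179, 180]
[174, 175, 177, 179, 175, 125, 78, 72, 67, 70, 71, 74, 86, 162, 180, 179, 177, 180]
[174, 177, 178, 178, 178, 176, 171, 144, 104, 114, 119, 165, 177, 180, 180, 179, 178, 179]
[177, 175, 177, 179, 179, 178, 176, 178, 178, 179, 180, 179, 179, 178, 180, 177, 176, 178]
```

The loupe stands centred in the cup (white top at 545.7, 74.0; rim at 545.4, 73.9), and the cup has not moved. The gripper is clear, so I'm handing in.

```bash
python3 -c "
from workcell import env
print(env.finish_job())"
```

```text
the job is handed in; nothing more can be done
None
```

Job handed in at about 25 s of the 58 s, verdict not shown: the button is up in the next hole (arm out about 50 mm, confirmed by touch), the loupe stands centred in the cup, and the arm was kept clear of the pot, jar, vial and dish, though I took no final picture of them.

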